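# Pack the work lunch and lay the home snack

## Task

Make up two meals from the stock on the shelf. Into the white lunch box for work: stand the red-lidded dip pot upright in the small compartment and lay the violet oat-bar carton flat in the large one. On the walnut board for home: lay the fork flat along the board's long direction, and stand the yellow ramekin on the half with the hanging hole and the green-lidded pot on the other half, each wholly on the board and resting on the wood itself, the ramekin set down gently; leave the blue-lidded pot, the grey bowl and the pepper mill where they are.

Things in the scene. Friction and masses are not known exactly. Their poses are not given: they have to be found in the camera images.
- lunch_box: white plastic lunch box, no lid, loose, open top; 200 (x) x 125 (y) x 42 mm high, walls and floor 3 mm, 350 g. Divider 36 mm high at x = -25 to -22 mm: small compartment on the -x side (72 x 119 mm inside, centre x = -61 mm, y = 0), large on the +x side (119 x 119 mm, centre x = +37.5 mm, y = 0). Origin: centre of underside; x along its length, within 20 deg of away from the robot; z up
- board: dark walnut chopping board lying flat, loose; 240 (x) x 160 (y) x 18 mm thick, about 700 g. Hanging hole (black in a brass ring, 19 mm across, flush: the top is flat) by the middle of one short edge, at x = +104 mm, y = 0. Origin: centre of underside; x along its length towards the hole end, at the start within 20 deg of away from the robot; z up
- red_pot: small dip pot with a white body and a red screw lid; round, 41 mm diameter body 32 mm high, lid 44 mm diameter and 12 mm high, 44 mm high over all, about 70 g. Starts standing upright loose on the work surface. Origin: centre of its underside, z up. Belongs in the lunch box's small compartment.
- green_pot: small dip pot with a white body and a green screw lid; round, 41 mm diameter body 32 mm high, lid 44 mm diameter and 12 mm high, 44 mm high over all, about 70 g. Starts standing upright loose on the work surface. Origin: centre of its underside, z up. Belongs on the board's half without the hole.
- blue_pot: small dip pot with a white body and a blue screw lid; round, 41 mm diameter body 32 mm high, lid 44 mm diameter and 12 mm high, 44 mm high over all, about 70 g. Starts standing upright loose on the work surface. Origin: centre of its underside, z up. Not wanted: it stays where it stands.
- ramekin: small yellow ceramic ramekin, an open round dish standing upright, 60 mm outside diameter (56 mm at the foot), 36 mm high, wall 4 mm, about 120 g. Can be gripped across its outside. Origin: centre of its underside, z up.
- carton: violet oat-bar carton with a cream band round it, rigid, lying flat; 80 (x) x 36 (y) x 32 mm high, about 60 g. Origin: centre of its underside; x along its length, z up.
- fork: steel dessert fork lying flat, 160 mm long (x), tines to +x; handle 11 mm wide (y), 3 to 9 mm above the surface, from x = -80 to +10 mm; head 24 mm wide, 5 mm thick, x = +26 to +80 mm; 45 g. Balances within 15 mm of the origin; pinch across the handle at x = 0. Origin: mid-length, on the surface it lies on; z up. Starts crosswise to the robot, tines to +y, beyond the other stock
- bowl: grey hard-silicone bowl, 116 mm across the rim, 50 mm high, standing upright; stays where it is. Origin: centre of its underside.
- mill: black pepper mill with a steel cap, 46 mm diameter at the foot, 119 mm high, standing upright; stays where it is. Origin: centre of its underside.
Things that resemble listed ones, but are neither listed nor needed, are in the scene too. Of the things that look like the carton, take the one that is farthest to the robot's right at the start.

How it is judged:
By the outcome, as a careful person would: the job done as asked, in the order asked, and still so for the second after the job is handed in, with the robot touching nothing.
It also fails if it takes over 128 s, if anything falls off the work surface, if the arm or the gripper's body presses on something with over 40 N, if the wrist force passes 120 N, or if a joint passes its speed limit or range.

## Robot

A 7-joint arm with a two-finger parallel gripper is mounted at the origin on the work surface. World frame = base frame: x ahead of the robot, y to its left, z up, the work surface at z = 0. Lengths are in m, angles in rad, forces in N, time in s.
With the tool pointing down it reaches from about 0.4 to 0.85 m from the base axis. Payload 10.4 kg.
Tool frame: the origin (TCP) lies at the very end of the fingers, on their centre line; the grasp point (between the pads) lies 19 mm behind it (r.pinch_z is the distance from the TCP to the grasp point, in m); z points along the fingers, y is the line along which they close (so a half turn about z gives the same grasp; the last joint's range is limited). The gripper opens to 87 mm and grips with 3 to 60 N. Pads are 19 mm wide; open, the fingers measure 117 mm over their backs; the gripper's body (75 mm by 190 mm) begins 51 mm behind the grasp point.
Start: joints at [1.179, 0.332, -0.065, 1.46, 0.022, 1.35, -0.088], TCP at [0.225, -0.583, 0.223] pointing down, gripper open.
Joint ranges: [-2.6, 2.6], [-0.5, 2.12], [-1.47, 1.34], [0.16, 2.42], [-1.27, 4.41], [0.06, 2.06], [-2.6, 2.6]. Speed limits (rad/s): [2.22, 2.22, 2.79, 2.79, 3.14, 3.14, 3.14].

## Interface

Orientations are given as a unit quaternion [x, y, z, w].
In Python, from bench import r, camera gives the robot as it stands. The module is installed in compiled form; this text tells all that it offers.
- The arm moves only by the shell command python3 -m pendant 'ROWS' [FORCE]. ROWS is JSON, a list of rows, each an object with "dp": the shift along the tool's x, y, z as a fraction of full scale, a list of three; "rotation": the turn, a rotation vector about the tool's x, y, z as a fraction of full scale, a list of three; "jaw": the opening, from 0 (shut) to 1 (fully open). A call has 1 to 8 rows; each row is the pose to reach, as a shift and turn from the pose commanded when the call began, along the tool's axes at that moment, turning the shorter way round; what a row does not reach only later rows make up. Full scale, the value 1, is 0.15 m for a shift and 2 pi rad for a turn. A row lasts 1/8 s, in which the tool goes at most 62.5 mm and 10.7 degrees, less where a joint would pass 70% of its speed; a pose out of reach is approached as far as the arm can. A call with a number of a shift or a turn outside -1 to 1 is refused whole. A call with a gripper value outside its range is refused whole. The fingers move at their own pace and stop on an object; FORCE is the grip in N (left out, the last holds). Time passes only in rows, so rows that repeat a pose let the fingers close. It gives the time, the measured TCP pose, the force, the opening and the grip force at its end, in the units of the state.
- r.read_state(): the state, without advancing time (a new reading comes with each control period).
- camera(name): name is "side" or "top"; returns a dict with "image" (400x640x3 uint8, red, green, blue), "z_map" (400x640 float32, m along the optical axis (not along the pixel's ray), 0 where there is no reading), "mtx" (3x3 intrinsics, pixels), "T" (4x4, takes a point from camera to world coordinates). Camera axes: x right, y down, z forward; pixel columns grow to the right and rows downward; lengths in m; the calibration is good to about 2 mm. A picture is of the moment at which its call begins.
- r.close_job(): hands the job in; it is judged then, once.
The state is a dict: "time": time; "joint_positions": joint angles; "joint_vel": joint speeds; "joint_torque": joint torques, N m; "ee_pos": TCP position; "eef_rot": TCP orientation; "ft_force": force on the tool from outside, world axes, zero at the start; "torque": the same for the moment, N m; "width": finger opening in m; "grip_force": force on a finger pad.
Only numpy, scipy, OpenCV 4.12 (cv2) and the standard library are available. Lean on these libraries where they do the work, as an engineer would, in place of code of your own. Each camera call takes 0.05 s, during which the arm holds its last target. There are 200 camera calls.

## Working session

There is one attempt and no reset: what is moved stays moved. The work goes in short steps, Python scripts to look and compute and a shell command to move; the robot and the scene stay as the last step left them, time stands still between calls to the robot, and variables do not carry over. Pictures are saved under pics/ and viewed, at most 14 in all, crops included, and the job is handed in when it is done.

```bash
mkdir -p pics; ls; cat > h.py <<'E'
import numpy as np, cv2
from bench import r, camera
def snap(n,f):
    c=camera(n); cv2.imwrite(f,c["image"][:,:,::-1]); np.savez(f[:-4]+".npz",**c); return c
def ray(c,u,v,z):
    d=c["T"][:3,:3]@np.linalg.inv(c["mtx"])@np.array([u,v,1.]); o=c["T"][:3,3]
    return o+d*(z-o[2])/d[2]
def cloud(c):
    h,w=c["z_map"].shape; u,v=np.meshgrid(np.arange(w),np.arange(h))
    p=np.stack([u,v,np.ones_like(u)],-1)@np.linalg.inv(c["mtx"]).T*c["z_map"][...,None]
    return p@c["T"][:3,:3].T+c["T"][:3,3]
E
python3 - <<'E'
from h import *
for n in("top","side"):
    c=snap(n,f"pics/{n}0.png"); print(n,c["mtx"].round(1).tolist(),c["T"].round(3).tolist())
print(r.read_state())
E
```

```text
pics
top [[444.8, 0.0, 323.3], [0.0, 444.8, 196.7], [0.0, 0.0, 1.0]] [[-0.024, -0.988, 0.15, 0.392], [-1.0, 0.022, -0.015, 0.007], [0.012, -0.15, -0.989, 1.11], [0.0, 0.0, 0.0, 1.0]]
side [[397.4, 0.0, 318.4], [0.0, 397.4, 206.5], [0.0, 0.0, 1.0]] [[-0.973, -0.15, 0.177, 0.402], [-0.232, 0.588, -0.775, 0.652], [0.013, -0.795, -0.606, 0.548], [0.0, 0.0, 0.0, 1.0]]
{'time': 0.1, 'joint_positions': array([ 1.17940509,  0.33278679, -0.06468309,  1.46086208,  0.0215641 ,
        1.34989714, -0.08850789]), 'joint_vel': array([-1.15104559e-03, -1.44411778e-03,  5.87491353e-04, -3.39852998e-03,
        3.52544935e-04, -6.44797269e-05,  2.07039554e-04]), 'joint_torque': array([ 1.21168268e-03, -6.24544573e+01,  2.44512706e-02, -3.90720963e+01,
       -6.13888702e-02,  3.66471894e-02,  3.71595286e-05]), 'ee_pos': array([ 0.22517796, -0.58265264,  0.22184484]), 'eef_rot': array([ 9.83048191e-01,  1.83346276e-01, -1.29301981e-04, -6.16548984e-04]), 'ft_force': array([-0.63046948, -0.39923158,  0.27115401]), 'torque': array([ 0.08701593,  0.02609404, -0.01238654]), 'grip_force': 0.0, 'width': 0.08695020937635703}
```

View pics/top0.png

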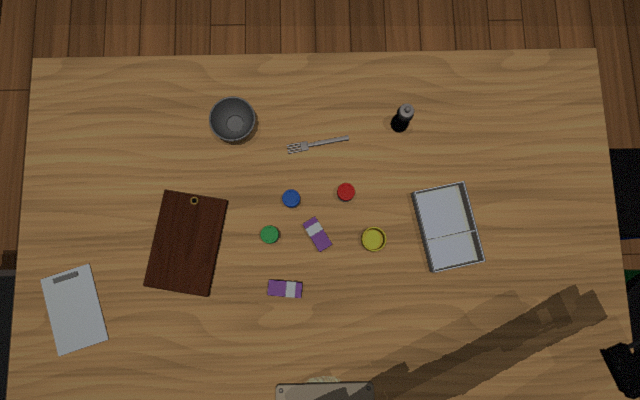

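View pics/side0.png

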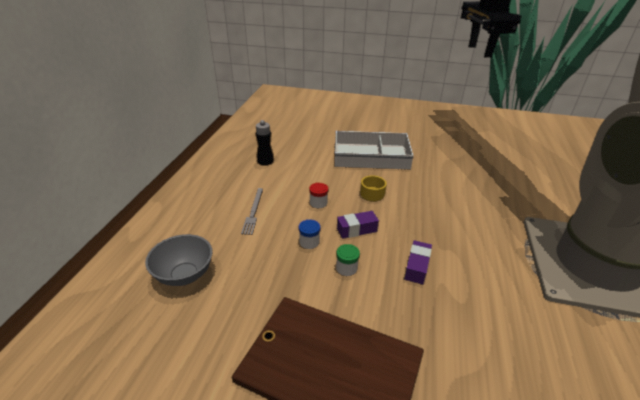

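Top view: cartons at (317,234) and (285,289). The right one, (317,234), is the one wanted. Red pot (346,192), green (270,235), blue (291,199), ramekin (373,239), fork (318,145), board (187,243) with its hole at (194,201), lunch box (448,227) with the divider at row ~236, so the small compartment is nearer the robot. A white cutting board at (75,309) is a decoy. The side view agrees: red (319,195), carton (357,224), other carton (419,262), ramekin (373,188).

```bash
cat > meas.py <<'E'
from h import *
def masks(img):
    H=cv2.cvtColor(img,cv2.COLOR_RGB2HSV); h,s,v=[H[...,i].astype(int) for i in range(3)]
    return dict(red=((h<6)|(h>174))&(s>180)&(v>110),green=(h>50)&(h<80)&(s>150)&(v>60),blue=(h>100)&(h<122)&(s>150)&(v>60),
      yellow=(h>22)&(h<32)&(s>190)&(v>90),violet=(h>128)&(h<150)&(s>100)&(v>40))
def blobs(m,a=25):
    n,l,st,ce=cv2.connectedComponentsWithStats(m.astype(np.uint8),connectivity=8)
    return [(l==i) for i in range(1,n) if st[i,4]>=a]
def report(c,name):
    P=cloud(c)
    for k,m in masks(c["image"]).items():
        for b in blobs(m):
            vs,us=np.nonzero(b); Q=P[b]; Q=Q[c["z_map"][b]>0]
            z=np.percentile(Q[:,2],90); T=Q[Q[:,2]>z-.008]
            x0,x1=np.percentile(T[:,:2],[1,99],axis=0)
            (cx,cy),(w,h),a=cv2.minAreaRect((T[:,:2]*1000).astype(np.float32))
            print(name,k,"px",us.mean().round(),vs.mean().round(),b.sum(),"ztop",z.round(4),"mid",((x0+x1)/2).round(4),"ext",(x1-x0).round(3),"rect",np.round([cx,cy,w,h,a],1))
if __name__=="__main__":
    for n in("top","side"):
        report(dict(np.load(f"pics/{n}0.npz")),n)
    c=dict(np.load("pics/top0.npz")); P=cloud(c); I=c["image"]; H=cv2.cvtColor(I,cv2.COLOR_RGB2HSV)
    # box/board/fork: height or colour mask inside a window
    def rect(m,win,t):
        w=np.zeros(m.shape,bool); w[win[1]:win[3],win[0]:win[2]]=1; m=m&w&(c["z_map"]>0)
        Q=P[m]; (cx,cy),s,a=cv2.minAreaRect((Q[:,:2]*1000).astype(np.float32))
        print(t,m.sum(),"z",np.percentile(Q[:,2],[5,50,95]).round(4),"rect",np.round([cx,cy,*s,a],1)); print(cv2.boxPoints(((cx,cy),s,a)).round().tolist())
    z=P[...,2]
    rect(z>.033,(400,170,500,285),"boxrim"); rect(z>.010,(130,175,240,310),"board")
    rect((H[...,1]<70)&(H[...,2]>70),(280,125,360,165),"fork")
    m=(H[...,1]>0); u,v=194,201; print("hole",P[v,u].round(3), "table z",np.median(z[60:300,260:400]))
    cv2.imwrite("pics/crop.png",cv2.resize(I[120:310,255:400,::-1],None,fx=3,fy=3,interpolation=cv2.INTER_NEAREST))
E
python3 meas.py
```

```text
top red px 346.0 191.0 222 ztop 0.0473 mid [ 0.5656 -0.0642] ext [0.04  0.038] rect [565.5 -63.6  39.6  39.5  27.1]
top blue px 291.0 198.0 227 ztop 0.0468 mid [0.5517 0.0693] ext [0.039 0.039] rect [551.8  69.3  38.9  39.8  89.1]
top violet px 309.0 222.0 62 ztop 0.0342 mid [0.4927 0.0258] ext [0.023 0.029] rect [492.9  25.8  11.   32.5  31.2]
top violet px 321.0 240.0 202 ztop 0.0349 mid [ 0.447 -0.001] ext [0.043 0.043] rect [448.1  -1.1  39.3  33.5  29.8]
top violet px 276.0 288.0 170 ztop 0.0349 mid [0.3392 0.1082] ext [0.036 0.038] rect [339.2 107.2  38.8  34.7  84.1]
top violet px 298.0 289.0 54 ztop 0.0347 mid [0.3346 0.0555] ext [0.032 0.013] rect [334.3  55.1  12.7  33.3  83.1]
side red px 318.0 188.0 159 ztop 0.0449 mid [ 0.5651 -0.0597] ext [0.038 0.036] rect [565.  -61.3  38.3  40.1  14.4]
side green px 348.0 253.0 273 ztop 0.0445 mid [0.4654 0.1277] ext [0.035 0.037] rect [465.5 127.3  38.   37.1  85.8]
side blue px 309.0 228.0 243 ztop 0.0448 mid [0.5513 0.0751] ext [0.037 0.036] rect [551.3  73.7  37.3  41.4  15.3]
side violet px 367.0 222.0 341 ztop 0.032 mid [0.4472
[... 188 characters left out ...]
iolet px 422.0 244.0 49 ztop 0.0321 mid [0.3328 0.0575] ext [0.03  0.011] rect [332.7  56.9   9.7  31.2  84. ]
side violet px 416.0 268.0 496 ztop 0.032 mid [0.3392 0.1109] ext [0.034 0.042] rect [339.  110.2  42.3  33.4  83.6]
boxrim 737 z [0.0347 0.0404 0.0449] rect [ 476.5 -311.1  200.3  133.5   10.8]
[[366.0, -264.0], [391.0, -395.0], [587.0, -358.0], [562.0, -227.0]]
board 6495 z [0.0143 0.0178 0.0211] rect [453.6 329.9 162.3 240.4  79. ]
[[320.0, 273.0], [556.0, 227.0], [587.0, 387.0], [351.0, 432.0]]
fork 328 z [0.001  0.0068 0.0115] rect [697.4   0.9  23.9 158.3   9.1]
[[673.0, 77.0], [698.0, -79.0], [722.0, -75.0], [697.0, 81.0]]
hole [0.553 0.311 0.017] table z 0.000590818501623902
```

View pics/crop.png

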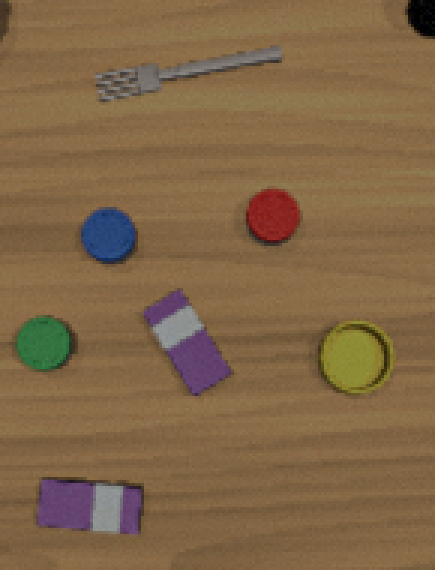

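The crop confirms the choice: violet/cream carton at (317,234) in the top image, the rightmost of the two. Now the remaining positions, from both views.

```bash
cat > more.py <<'E'
from h import *
for n,wins in dict(top=dict(green=(255,222,285,250),yel=(355,222,392,256),box=(400,170,500,285)),side=dict(green=(330,240,365,278),yel=(355,175,392,202),box=(325,125,420,172))).items():
    c=dict(np.load(f"pics/{n}0.npz")); P=cloud(c); z=P[...,2]
    for k,(a,b,d,e) in wins.items():
        w=np.zeros(z.shape,bool); w[b:e,a:d]=1
        zt=np.percentile(z[w],98); m=w&(z>zt-(.012 if k!="box" else .01))
        Q=(P[m][:,:2]*1000).astype(np.float32); print(n,k,m.sum(),"z",zt.round(4),"circ",[np.round(q,1) for q in cv2.minEnclosingCircle(Q)],"rect",[np.round(q,1) for q in cv2.minAreaRect(Q)])
c=dict(np.load("pics/side0.npz")); H=cv2.cvtColor(c["image"],cv2.COLOR_RGB2HSV).astype(int); P=cloud(c)
w=np.zeros(H.shape[:2],bool); w[185:238,238:266]=1; m=w&(H[...,1]<80)
Q=P[m]; print("side fork",m.sum(),np.percentile(Q[:,2],[5,50,95]).round(4),cv2.minAreaRect((Q[:,:2]*1000).astype(np.float32)))
w[:]=0; w[300:400,230:425]=1; m=w&(H[...,2]<75); Q=P[m&(P[...,2]>.012)]; print("side board",np.percentile(Q[:,2],[5,50,95]).round(4))
c2=np.load("pics/top0.npz")
print("hole by ray top",ray(c2,194.3,201,.018).round(4),"side",ray(c,268.5,336.5,.018).round(4))
E
python3 more.py
cat > plan.py <<'E'
# plan.py x,y,z,yawdeg ... : from the measured pose, print dp/rotation (fractions) for each waypoint, each a new call
import sys
from h import *
from scipy.spatial.transform import Rotation as R
s=r.read_state(); p=s["ee_pos"]; q=R.from_quat(s["eef_rot"])
print("at",p.round(4),"yaw",np.degrees(np.arctan2(*q.as_matrix()[1::-1,0])).round(1),"w",round(s["width"],4),"F",s["ft_force"].round(1),"t",s["time"])
for a in sys.argv[1:]:
    *t,y=map(float,a.split(",")); t=np.array(t); y=np.radians(y)
    g=R.from_matrix([[np.cos(y),np.sin(y),0],[np.sin(y),-np.cos(y),0],[0,0,-1]])
    d=q.inv().apply(t-p); rv=(q.inv()*g).as_rotvec()
    print(a,"dp",(d/.15).round(3).tolist(),"rot",(rv/2/np.pi).round(4).tolist(),"rows>=",round(max(np.linalg.norm(d)/.0625,np.degrees(np.linalg.norm(rv))/10.7),1))
    p,q=t,g
E
python3 plan.py 0.38,-0.35,0.2,21 0.47,-0.22,.2,21 0.565,-0.10,.15,21 0.565,-0.062,.09,21 .565,-.062,.017,21
```

```text
top green 265 z 0.0475 circ [array([434.9,  73.4]), np.float64(79.1)] rect [array([442.6,  70.1]), array([156.5,  41.4]), np.float64(65.8)]
top yel 146 z 0.038 circ [array([428.3, -73.5]), np.float64(88.6)] rect [array([417.2, -81.1]), array([ 58.3, 174.4]), np.float64(34.7)]
top box 788 z 0.0423 circ [array([ 452.1, -193.1]), np.float64(209.2)] rect [array([ 452.1, -182.5]), array([200.4, 395.3]), np.float64(10.7)]
side green 397 z 0.0447 circ [array([434.7, 377.7]), np.float64(276.5)] rect [array([425.4, 376.2]), array([ 42.5, 552.5]), np.float64(9.2)]
side yel 260 z 0.0358 circ [array([426.4, 248.4]), np.float64(404.6)] rect [array([440.6, 248.7]), array([ 59. , 808.7]), np.float64(1.3)]
side box 688 z 0.0409 circ [array([399.3, 131.8]), np.float64(520.5)] rect [array([395.2, 130.6]), array([ 200.4, 1024.1]), np.float64(10.3)]
side fork 330 [-0.0003  0.0047  0.0094] ((578.06591796875, 297.6077880859375), (50.96596908569336, 790.2321166992188), 22.694040298461914)
side board [0.0157 0.0173 0.0188]
hole by ray top [0.5533 0.3096 0.018 ] side [0.5546 0.314  0.018 ]
at [ 0.2252 -0.5827  0.2218] yaw 21.1 w 0.087 F [-0.6 -0.4  0.3] t 0.1
0.38,-0.35,0.2,21 dp [1.522, -1.074, 0.147] rot [-0.0002, 0.0, 0.0004] rows>= 4.5
0.47,-0.22,.2,21 dp [0.871, -0.594, 0.0] rot [0.0, 0.0, 0.0] rows>= 2.5
0.565,-0.10,.15,21 dp [0.878, -0.52, 0.333] rot [0.0, 0.0, 0.0] rows>= 2.6
0.565,-0.062,.09,21 dp [0.091, -0.237, 0.4] rot [0.0, 0.0, 0.0] rows>= 1.1
.565,-.062,.017,21 dp [0.0, 0.0, 0.487] rot [0.0, 0.0, 0.0] rows>= 1.2
```

```bash
sed -i 's/P=cloud(c); z=P\[...,2\]/P=cloud(c); z=P[...,2]; z[c["z_map"]<=0]=0/; s/m=w&(H\[...,1\]<80)/m=w\&(H[...,1]<80)\&(c["z_map"]>0)/' more.py; python3 more.py
python3 -m pendant '[{"dp":[0.5,-0.37,0],"rotation":[0,0,0],"jaw":1},{"dp":[0.9,-0.7,0],"rotation":[0,0,0],"jaw":1},{"dp":[0.9,-0.7,0],"rotation":[0,0,0],"jaw":1},{"dp":[0.9,-0.7,0],"rotation":[0,0,0],"jaw":1},{"dp":[0.9,-0.7,0],"rotation":[0,0,0],"jaw":1}]' 20
python3 -m pendant '[{"dp":[0.9,-0.65,0],"rotation":[0,0,0],"jaw":1},{"dp":[0.9,-0.65,0],"rotation":[0,0,0],"jaw":1},{"dp":[0.9,-0.65,0],"rotation":[0,0,0],"jaw":1},{"dp":[0.9,-0.65,0],"rotation":[0,0,0],"jaw":1}]'
python3 plan.py  0.565,-0.10,.15,21 0.565,-0.062,.09,21 .565,-.062,.017,21
```

```text
top green 261 z 0.0473 circ [array([466. , 122.5]), np.float64(21.8)] rect [array([466. , 122.1]), array([42.3, 41.4]), np.float64(62.7)]
top yel 146 z 0.0377 circ [array([ 450.3, -128.9]), np.float64(29.9)] rect [array([ 450.2, -128.1]), array([57.6, 58. ]), np.float64(43.8)]
top box 756 z 0.042 circ [array([ 475.9, -310.7]), np.float64(117.9)] rect [array([ 476.5, -311.1]), array([200.3, 133.5]), np.float64(10.8)]
side green 394 z 0.0446 circ [array([465.8, 125.4]), np.float64(22.4)] rect [array([466.1, 125.1]), array([42.4, 43.5]), np.float64(10.4)]
side yel 258 z 0.0357 circ [array([ 447.6, -125.8]), np.float64(31.5)] rect [array([ 449.2, -125.4]), array([59.8, 58.5]), np.float64(86.7)]
side box 682 z 0.0408 circ [array([ 474.3, -305. ]), np.float64(116.7)] rect [array([ 474.9, -306.8]), array([200.3, 134.6]), np.float64(10.6)]
side fork 329 [-0.0003  0.0047  0.0094] ((698.4217529296875, 3.544281005859375), (23.61682891845703, 158.38661193847656), 10.109155654907227)
side board [0.0157 0.0173 0.0188]
hole by ray top [0.5533 0.3096 0.018 ] side [0.5546 0.314  0.018 ]
time: 0.72
ee_pos: [0.3128, -0.4369, 0.2225]
eef_rot: [0.983, 0.183, -0.0, 0.0]
ft_force: [1.3, 0.1, 0.1]
width: 0.0869
grip_force: 0.0
time: 1.23
ee_pos: [0.4056, -0.2951, 0.2225]
eef_rot: [0.983, 0.185, 0.0, -0.0]
ft_force: [-0.2, 0.1, 1.0]
width: 0.0867
grip_force: 0.0
at [ 0.4056 -0.2951  0.2225] yaw 21.3 w 0.0867 F [-0.2  0.1  1. ] t 1.225
0.565,-0.10,.15,21 dp [1.463, -0.825, 0.485] rot [-0.0001, -0.0001, 0.0009] rows>= 4.2
0.565,-0.062,.09,21 dp [0.091, -0.237, 0.4] rot [0.0, 0.0, 0.0] rows>= 1.1
.565,-.062,.017,21 dp [0.0, 0.0, 0.487] rot [0.0, 0.0, 0.0] rows>= 1.2
```

```bash

python3 -m pendant '[{"dp":[0.85,-0.6,0],"rotation":[0,0,0],"jaw":1},{"dp":[0.85,-0.6,0.2],"rotation":[0,0,0],"jaw":1},{"dp":[0.85,-0.6,0.4],"rotation":[0,0,0],"jaw":1},{"dp":[0.85,-0.6,0.4],"rotation":[0,0,0],"jaw":1},{"dp":[0.85,-0.6,0.4],"rotation":[0,0,0],"jaw":1}]'
python3 plan.py  0.565,-0.062,.09,21 .565,-.062,.017,21
```

```text
time: 1.85
ee_pos: [0.4903, -0.1693, 0.1627]
eef_rot: [0.983, 0.182, -0.0, 0.0]
ft_force: [-0.3, -0.7, 1.1]
width: 0.0869
grip_force: 0.0
at [ 0.4903 -0.1693  0.1627] yaw 21.0 w 0.0869 F [-0.3 -0.7  1.1] t 1.85
0.565,-0.062,.09,21 dp [0.721, -0.49, 0.484] rot [0.0001, 0.0001, -0.0001] rows>= 2.4
.565,-.062,.017,21 dp [0.0, 0.0, 0.487] rot [0.0, 0.0, 0.0] rows>= 1.2
```

```bash

python3 -m pendant '[{"dp":[0.72,-0.49,0.2],"rotation":[0,0,0],"jaw":1},{"dp":[0.72,-0.49,0.48],"rotation":[0,0,0],"jaw":1},{"dp":[0.72,-0.49,0.48],"rotation":[0,0,0],"jaw":1},{"dp":[0.72,-0.49,0.48],"rotation":[0,0,0],"jaw":1},{"dp":[0.72,-0.49,0.7],"rotation":[0,0,0],"jaw":1},{"dp":[0.72,-0.49,0.97],"rotation":[0,0,0],"jaw":1},{"dp":[0.72,-0.49,0.97],"rotation":[0,0,0],"jaw":1},{"dp":[0.72,-0.49,0.97],"rotation":[0,0,0],"jaw":1}]'
python3 -m pendant '[{"dp":[0,0,0],"rotation":[0,0,0],"jaw":0.4},{"dp":[0,0,0],"rotation":[0,0,0],"jaw":0.4},{"dp":[0,0,0],"rotation":[0,0,0],"jaw":0.4},{"dp":[0,0,0],"rotation":[0,0,0],"jaw":0.4},{"dp":[0,0,0],"rotation":[0,0,0],"jaw":0.4},{"dp":[0,0,0],"rotation":[0,0,0],"jaw":0.4}]' 15
python3 plan.py  0.565,-0.062,.12,21 .49,-.19,.12,16 .416,-.32,.12,10.7 .416,-.32,.0215,10.7
```

```text
time: 2.85
ee_pos: [0.5661, -0.061, 0.0194]
eef_rot: [0.983, 0.182, 0.001, 0.001]
ft_force: [0.2, -0.9, 0.0]
width: 0.0871
grip_force: 0.0
time: 3.6
ee_pos: [0.565, -0.0595, 0.0171]
eef_rot: [0.983, 0.183, 0.0, 0.0]
ft_force: [-0.3, -0.5, 0.4]
width: 0.0429
grip_force: 15.0
at [ 0.565  -0.0595  0.0171] yaw 21.1 w 0.0429 F [-0.3 -0.5  0.4] t 3.6
0.565,-0.062,.12,21 dp [-0.006, 0.016, -0.686] rot [0.0, -0.0, 0.0004] rows>= 1.6
.49,-.19,.12,16 dp [-0.773, 0.617, 0.0] rot [0.0, 0.0, 0.0139] rows>= 2.4
.416,-.32,.12,10.7 dp [-0.713, 0.697, 0.0] rot [0.0, 0.0, 0.0147] rows>= 2.4
.416,-.32,.0215,10.7 dp [0.0, 0.0, 0.657] rot [0.0, 0.0, 0.0] rows>= 1.6
```

```bash

python3 -m pendant '[{"dp":[0,0,-0.3],"rotation":[0,0,0],"jaw":0.4},{"dp":[0,0,-0.7],"rotation":[0,0,0],"jaw":0.4},{"dp":[0,0,-0.7],"rotation":[0,0,0],"jaw":0.4},{"dp":[-0.3,0.25,-0.7],"rotation":[0,0,0.005],"jaw":0.4},{"dp":[-0.6,0.5,-0.7],"rotation":[0,0,0.014],"jaw":0.4},{"dp":[-0.77,0.62,-0.7],"rotation":[0,0,0.014],"jaw":0.4},{"dp":[-0.77,0.62,-0.7],"rotation":[0,0,0.014],"jaw":0.4},{"dp":[-0.77,0.62,-0.7],"rotation":[0,0,0.014],"jaw":0.4}]'
python3 plan.py  .416,-.32,.12,10.7 .416,-.32,.0215,10.7
```

```text
time: 4.6
ee_pos: [0.4908, -0.1868, 0.1215]
eef_rot: [0.99, 0.14, -0.0, -0.0]
ft_force: [0.6, 0.5, -1.2]
width: 0.0432
grip_force: 15.0
at [ 0.4908 -0.1868  0.1215] yaw 16.1 w 0.0432 F [ 0.6  0.5 -1.2] t 4.6
.416,-.32,.12,10.7 dp [-0.726, 0.714, 0.01] rot [-0.0001, 0.0, 0.0151] rows>= 2.4
.416,-.32,.0215,10.7 dp [0.0, 0.0, 0.657] rot [0.0, 0.0, 0.0] rows>= 1.6
```

```bash

python3 -m pendant '[{"dp":[-0.35,0.35,0],"rotation":[0,0,0.008],"jaw":0.4},{"dp":[-0.73,0.71,0],"rotation":[0,0,0.015],"jaw":0.4},{"dp":[-0.73,0.71,0],"rotation":[0,0,0.015],"jaw":0.4},{"dp":[-0.73,0.71,0.2],"rotation":[0,0,0.015],"jaw":0.4},{"dp":[-0.73,0.71,0.45],"rotation":[0,0,0.015],"jaw":0.4},{"dp":[-0.73,0.71,0.58],"rotation":[0,0,0.015],"jaw":0.4},{"dp":[-0.73,0.71,0.58],"rotation":[0,0,0.015],"jaw":0.4},{"dp":[-0.73,0.71,0.58],"rotation":[0,0,0.015],"jaw":0.4}]'
python3 plan.py .416,-.32,.0205,10.7
python3 - <<'E'
from h import *
for n in("top","side"): snap(n,f"pics/{n}1.png")
a=cv2.imread("pics/top1.png")[150:310,380:540]; b=cv2.imread("pics/side1.png")[100:200,300:460]
cv2.imwrite("pics/c1.png",cv2.resize(np.vstack([a[:,:],b]),None,fx=2.3,fy=2.3))
E
```

```text
time: 5.6
ee_pos: [0.4161, -0.3201, 0.0358]
eef_rot: [0.996, 0.094, 0.001, 0.0]
ft_force: [-0.3, 0.4, -1.1]
width: 0.0434
grip_force: 15.0
at [ 0.4161 -0.3201  0.0358] yaw 10.8 w 0.0434 F [-0.3  0.4 -1.1] t 5.6
.416,-.32,.0205,10.7 dp [-0.001, -0.001, 0.102] rot [0.0001, -0.0002, 0.0002] rows>= 0.2
```

View pics/c1.png

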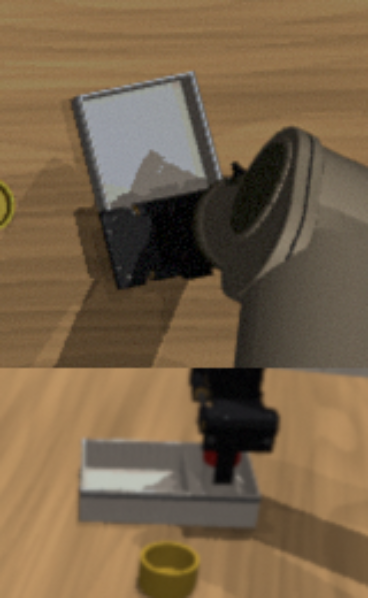

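The side view (bottom crop) shows the pot held inside the small compartment, clear of the divider. Lowering and releasing now.

```bash

python3 -m pendant '[{"dp":[0,0,0.05],"rotation":[0,0,0],"jaw":0.4},{"dp":[0,0,0.1],"rotation":[0,0,0],"jaw":0.4},{"dp":[0,0,0.105],"rotation":[0,0,0],"jaw":0.4},{"dp":[0,0,0.105],"rotation":[0,0,0],"jaw":0.4}]'
python3 -m pendant '[{"dp":[0,0,0],"rotation":[0,0,0],"jaw":0.7},{"dp":[0,0,0],"rotation":[0,0,0],"jaw":0.7},{"dp":[0,0,0],"rotation":[0,0,0],"jaw":0.7},{"dp":[0,0,-0.2],"rotation":[0,0,0],"jaw":0.7},{"dp":[0,0,-0.6],"rotation":[0,0,0],"jaw":0.7},{"dp":[0,0,-0.8],"rotation":[0,0,0],"jaw":0.7},{"dp":[0,0,-0.8],"rotation":[0,0,0],"jaw":0.7}]'
python3 plan.py .445,-.16,.14,20 .466,.013,.1,30 .466,.013,.01,30
```

```text
time: 6.2
ee_pos: [0.415, -0.3206, 0.0192]
eef_rot: [0.996, 0.093, 0.0, 0.0]
ft_force: [-0.7, 0.5, 2.2]
width: 0.0432
grip_force: 15.0
time: 7.08
ee_pos: [0.4163, -0.3213, 0.1419]
eef_rot: [0.996, 0.093, 0.002, 0.002]
ft_force: [-1.2, 0.5, -0.7]
width: 0.0612
grip_force: 0.0
at [ 0.4163 -0.3213  0.1419] yaw 10.7 w 0.0612 F [-1.2  0.5 -0.7] t 7.075
.445,-.16,.14,20 dp [0.388, -1.021, 0.01] rot [0.0006, -0.0004, -0.0259] rows>= 2.6
.466,.013,.1,30 dp [0.526, -1.036, 0.267] rot [0.0, 0.0, -0.0278] rows>= 2.9
.466,.013,.01,30 dp [0.0, 0.0, 0.6] rot [0.0, 0.0, 0.0] rows>= 1.4
```

```bash

python3 -m pendant '[{"dp":[0.2,-0.5,0],"rotation":[0,0,-0.01],"jaw":0.8},{"dp":[0.38,-1,0],"rotation":[0,0,-0.026],"jaw":0.9},{"dp":[0.38,-1,0],"rotation":[0,0,-0.026],"jaw":0.9},{"dp":[0.38,-1,0],"rotation":[0,0,-0.026],"jaw":0.9},{"dp":[0.38,-1,0],"rotation":[0,0,-0.026],"jaw":0.9}]'
python3 plan.py .465,-.01,.11,30.5 .465,.0105,.008,30.5
```

```text
time: 7.7
ee_pos: [0.4426, -0.1632, 0.1386]
eef_rot: [0.985, 0.174, -0.001, -0.0]
ft_force: [0.8, -0.9, 0.1]
width: 0.0782
grip_force: 0.0
at [ 0.4426 -0.1632  0.1386] yaw 20.0 w 0.0782 F [ 0.8 -0.9  0.1] t 7.7
.465,-.01,.11,30.5 dp [0.49, -0.909, 0.191] rot [-0.0001, 0.0001, -0.0291] rows>= 2.5
.465,.0105,.008,30.5 dp [0.069, -0.118, 0.68] rot [0.0, 0.0, 0.0] rows>= 1.7
```

```bash

python3 -m pendant '[{"dp":[0.25,-0.45,0.1],"rotation":[0,0,-0.01],"jaw":0.9},{"dp":[0.49,-0.91,0.19],"rotation":[0,0,-0.029],"jaw":0.9},{"dp":[0.49,-0.91,0.19],"rotation":[0,0,-0.029],"jaw":0.9},{"dp":[0.49,-0.91,0.19],"rotation":[0,0,-0.029],"jaw":0.9},{"dp":[0.49,-0.91,0.19],"rotation":[0,0,-0.029],"jaw":0.9}]'
python3 -m pendant '[{"dp":[0.07,-0.12,0.1],"rotation":[0,0,0],"jaw":0.9},{"dp":[0.07,-0.12,0.3],"rotation":[0,0,0],"jaw":0.9},{"dp":[0.07,-0.12,0.55],"rotation":[0,0,0],"jaw":0.9},{"dp":[0.07,-0.12,0.68],"rotation":[0,0,0],"jaw":0.9},{"dp":[0.07,-0.12,0.68],"rotation":[0,0,0],"jaw":0.9},{"dp":[0.07,-0.12,0.68],"rotation":[0,0,0],"jaw":0.9}]'
python3 -m pendant '[{"dp":[0,0,0],"rotation":[0,0,0],"jaw":0.3},{"dp":[0,0,0],"rotation":[0,0,0],"jaw":0.3},{"dp":[0,0,0],"rotation":[0,0,0],"jaw":0.3},{"dp":[0,0,0],"rotation":[0,0,0],"jaw":0.3},{"dp":[0,0,0],"rotation":[0,0,0],"jaw":0.3},{"dp":[0,0,0],"rotation":[0,0,0],"jaw":0.3}]' 15
python3 plan.py .465,.0105,.13,30.5 .48,-.14,.13,22 .5123,-.302,.13,10.7 .5123,-.302,.011,10.7
```

```text
time: 8.32
ee_pos: [0.4654, -0.0108, 0.1105]
eef_rot: [0.965, 0.262, -0.0, 0.0]
ft_force: [-0.1, 0.4, 0.7]
width: 0.0784
grip_force: 0.0
time: 9.07
ee_pos: [0.466, 0.0109, 0.0096]
eef_rot: [0.965, 0.262, 0.0, 0.0]
ft_force: [0.4, -0.1, -0.4]
width: 0.0783
grip_force: 0.0
time: 9.82
ee_pos: [0.4654, 0.0118, 0.0088]
eef_rot: [0.965, 0.263, 0.0, 0.0]
ft_force: [-0.3, 0.1, 1.6]
width: 0.0358
grip_force: 15.0
at [0.4654 0.0118 0.0088] yaw 30.5 w 0.0358 F [-0.3  0.1  1.6] t 9.825
.465,.0105,.13,30.5 dp [-0.006, 0.006, -0.808] rot [0.0, 0.0, -0.0] rows>= 1.9
.48,-.14,.13,22 dp [-0.423, 0.915, 0.0] rot [0.0, 0.0, 0.0236] rows>= 2.4
.5123,-.302,.13,10.7 dp [-0.205, 1.082, 0.0] rot [0.0, 0.0, 0.0314] rows>= 2.6
.5123,-.302,.011,10.7 dp [0.0, 0.0, 0.793] rot [0.0, 0.0, 0.0] rows>= 1.9
```

```bash

python3 -m pendant '[{"dp":[0,0,-0.3],"rotation":[0,0,0],"jaw":0.3},{"dp":[0,0,-0.6],"rotation":[0,0,0],"jaw":0.3},{"dp":[0,0,-0.8],"rotation":[0,0,0],"jaw":0.3},{"dp":[-0.2,0.45,-0.8],"rotation":[0,0,0.01],"jaw":0.3},{"dp":[-0.42,0.91,-0.8],"rotation":[0,0,0.024],"jaw":0.3},{"dp":[-0.42,0.91,-0.8],"rotation":[0,0,0.024],"jaw":0.3},{"dp":[-0.42,0.91,-0.8],"rotation":[0,0,0.024],"jaw":0.3}]'
python3 -m pendant '[{"dp":[-0.1,0.5,0],"rotation":[0,0,0.012],"jaw":0.3},{"dp":[-0.2,0.98,0],"rotation":[0,0,0.031],"jaw":0.3},{"dp":[-0.2,0.98,0],"rotation":[0,0,0.031],"jaw":0.3},{"dp":[-0.2,0.98,0],"rotation":[0,0,0.031],"jaw":0.3},{"dp":[-0.2,0.98,0],"rotation":[0,0,0.031],"jaw":0.3}]'
python3 plan.py .5123,-.302,.03,10.7 .5123,-.302,.012,10.7
python3 - <<'E'
from h import *
for n in("top","side"): snap(n,f"pics/{n}2.png")
from meas import report
report(dict(np.load("pics/side2.npz")),"side")
E
```

```text
time: 10.7
ee_pos: [0.4799, -0.1398, 0.1284]
eef_rot: [0.982, 0.188, -0.0, -0.0]
ft_force: [-0.5, 0.4, -0.4]
width: 0.036
grip_force: 15.0
time: 11.32
ee_pos: [0.5076, -0.2831, 0.1287]
eef_rot: [0.996, 0.094, 0.0, -0.001]
ft_force: [0.5, -0.3, -0.8]
width: 0.0359
grip_force: 15.0
at [ 0.5076 -0.2831  0.1287] yaw 10.8 w 0.0359 F [ 0.5 -0.3 -0.8] t 11.325
.5123,-.302,.03,10.7 dp [0.007, 0.131, 0.658] rot [-0.0002, -0.0, 0.0004] rows>= 1.6
.5123,-.302,.012,10.7 dp [0.0, 0.0, 0.12] rot [0.0, 0.0, 0.0] rows>= 0.3
side red px 396.0 142.0 74 ztop 0.0473 mid [ 0.4139 -0.3188] ext [0.037 0.032] rect [ 413.9 -317.4   36.9   34.1    4.4]
side green px 348.0 253.0 274 ztop 0.0446 mid [0.4656 0.1275] ext [0.035 0.037] rect [465.9 127.2  34.8  39.8  10.6]
side blue px 309.0 228.0 254 ztop 0.0447 mid [0.5514 0.0753] ext [0.038 0.038] rect [552.1  74.4  38.   40.   24.9]
side violet px 350.0 111.0 63 ztop 0.1517 mid [ 0.536  -0.2713] ext [0.013 0.03 ] rect [ 536.6 -271.8   10.1   30.5    9.9]
side violet px 373.0 112.0 146 ztop 0.1515 mid [ 0.479  -0.2816] ext [0.024 0.029] rect [ 479.7 -281.2   22.4   30.2    7.5]
side violet px 422.0 244.0 49 ztop 0.0323 mid [0.3328 0.0578] ext [0.031 0.01 ] rect [332.8  58.1   8.7  31.3  83.3]
side violet px 416.0 268.0 493 ztop 0.032 mid [0.3393 0.1106] ext [0.034 0.042] rect [339.  110.2  42.8  33.3  83.5]
```

```bash

python3 -m pendant '[{"dp":[0.01,0.13,0],"rotation":[0,0,0],"jaw":0.3},{"dp":[0.01,0.13,0.2],"rotation":[0,0,0],"jaw":0.3},{"dp":[0.01,0.13,0.45],"rotation":[0,0,0],"jaw":0.3},{"dp":[0.01,0.13,0.65],"rotation":[0,0,0],"jaw":0.3},{"dp":[0.01,0.13,0.72],"rotation":[0,0,0],"jaw":0.3},{"dp":[0.01,0.13,0.775],"rotation":[0,0,0],"jaw":0.3},{"dp":[0.01,0.13,0.775],"rotation":[0,0,0],"jaw":0.3},{"dp":[0.01,0.13,0.775],"rotation":[0,0,0],"jaw":0.3}]'
python3 plan.py .5123,-.302,.012,10.7
```

```text
time: 12.42
ee_pos: [0.5129, -0.3047, 0.0136]
eef_rot: [0.996, 0.093, 0.001, 0.001]
ft_force: [-0.3, -0.1, -0.8]
width: 0.0357
grip_force: 15.0
at [ 0.5129 -0.3047  0.0136] yaw 10.7 w 0.0357 F [-0.3 -0.1 -0.8] t 12.425
.5123,-.302,.012,10.7 dp [-0.001, -0.018, 0.011] rot [0.0002, -0.0002, -0.0] rows>= 0.1
```

```bash

python3 -m pendant '[{"dp":[0,0,0.006],"rotation":[0,0,0],"jaw":0.3},{"dp":[0,0,0.012],"rotation":[0,0,0],"jaw":0.3},{"dp":[0,0,0.012],"rotation":[0,0,0],"jaw":0.3},{"dp":[0,0,0.012],"rotation":[0,0,0],"jaw":0.65},{"dp":[0,0,0.012],"rotation":[0,0,0],"jaw":0.65},{"dp":[0,0,0.012],"rotation":[0,0,0],"jaw":0.65}]'
python3 -m pendant '[{"dp":[0,0,-0.15],"rotation":[0,0,0],"jaw":0.65},{"dp":[0,0,-0.5],"rotation":[0,0,0],"jaw":0.65},{"dp":[0,0,-0.9],"rotation":[0,0,0],"jaw":0.65},{"dp":[0,0,-1],"rotation":[0,0,0],"jaw":0.65},{"dp":[0,0,-1],"rotation":[0,0,0],"jaw":0.65}]'
python3 plan.py .6,-.17,.2,50 .69,-.05,.19,99.5 .698,.002,.08,99.5
```

```text
time: 13.18
ee_pos: [0.5123, -0.3043, 0.0107]
eef_rot: [0.996, 0.093, 0.0, 0.0]
ft_force: [0.6, 0.1, -0.6]
width: 0.0543
grip_force: 0.0
time: 13.8
ee_pos: [0.5126, -0.3045, 0.1613]
eef_rot: [0.996, 0.093, 0.001, 0.001]
ft_force: [-0.2, 0.9, -1.1]
width: 0.0565
grip_force: 0.0
at [ 0.5126 -0.3045  0.1613] yaw 10.7 w 0.0565 F [-0.2  0.9 -1.1] t 13.8
.6,-.17,.2,50 dp [0.739, -0.773, -0.258] rot [0.0003, -0.0001, -0.1092] rows>= 3.7
.69,-.05,.19,99.5 dp [0.999, -0.055, 0.067] rot [0.0, 0.0, -0.1375] rows>= 4.6
.698,.002,.08,99.5 dp [0.333, 0.11, 0.733] rot [0.0, 0.0, 0.0] rows>= 2.0
```

```bash

python3 -m pendant '[{"dp":[0.2,-0.2,-0.26],"rotation":[0,0,-0.027],"jaw":0.5},{"dp":[0.4,-0.4,-0.26],"rotation":[0,0,-0.055],"jaw":0.5},{"dp":[0.6,-0.6,-0.26],"rotation":[0,0,-0.082],"jaw":0.5},{"dp":[0.74,-0.77,-0.26],"rotation":[0,0,-0.109],"jaw":0.5},{"dp":[0.74,-0.77,-0.26],"rotation":[0,0,-0.109],"jaw":0.5},{"dp":[0.74,-0.77,-0.26],"rotation":[0,0,-0.109],"jaw":0.5}]'
python3 plan.py .69,-.05,.19,99.5 .698,.002,.08,99.5
python3 - <<'E'
from h import *
c=snap("top","pics/top3.png"); cv2.imwrite("pics/c3.png",cv2.resize(c["image"][80:290,240:520,::-1],None,fx=2.5,fy=2.5))
E
```

```text
time: 14.55
ee_pos: [0.599, -0.1709, 0.1979]
eef_rot: [0.907, 0.421, -0.001, -0.001]
ft_force: [0.2, 0.5, -0.1]
width: 0.0434
grip_force: 0.0
at [ 0.599  -0.1709  0.1979] yaw 49.8 w 0.0434 F [ 0.2  0.5 -0.1] t 14.55
.69,-.05,.19,99.5 dp [1.007, -0.057, 0.051] rot [-0.0004, 0.0001, -0.138] rows>= 4.6
.698,.002,.08,99.5 dp [0.333, 0.11, 0.733] rot [0.0, 0.0, 0.0] rows>= 2.0
```

View pics/c3.png

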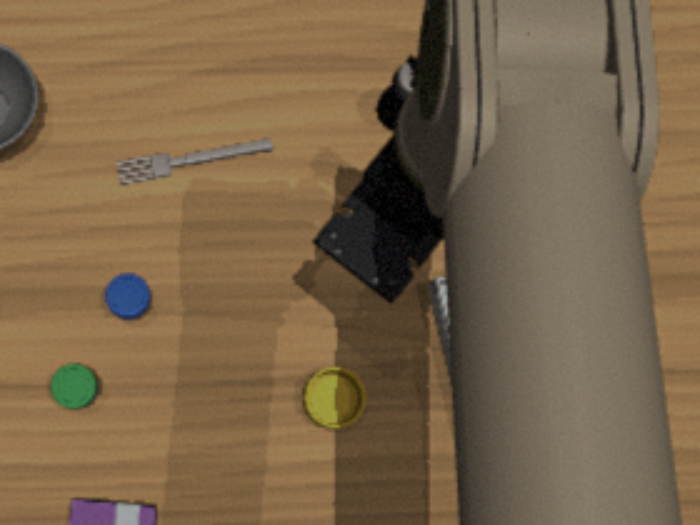

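The arm hides the box here, so I'll check it later. The fork lies clear at crop (195,157). Continuing over to it.

```bash

python3 -m pendant '[{"dp":[0.25,-0.02,0],"rotation":[0,0,-0.027],"jaw":0.5},{"dp":[0.5,-0.03,0],"rotation":[0,0,-0.055],"jaw":0.5},{"dp":[0.7,-0.05,0],"rotation":[0,0,-0.082],"jaw":0.5},{"dp":[0.9,-0.06,0.05],"rotation":[0,0,-0.11],"jaw":0.5},{"dp":[1,-0.06,0.05],"rotation":[0,0,-0.138],"jaw":0.5},{"dp":[1,-0.06,0.05],"rotation":[0,0,-0.138],"jaw":0.5},{"dp":[1,-0.06,0.05],"rotation":[0,0,-0.138],"jaw":0.5}]'
python3 -m pendant '[{"dp":[0.33,0.11,0.2],"rotation":[0,0,0],"jaw":0.5},{"dp":[0.33,0.11,0.5],"rotation":[0,0,0],"jaw":0.5},{"dp":[0.33,0.11,0.8],"rotation":[0,0,0],"jaw":0.5},{"dp":[0.33,0.11,0.9],"rotation":[0,0,0],"jaw":0.5},{"dp":[0.33,0.11,0.9],"rotation":[0,0,0],"jaw":0.5},{"dp":[0.33,0.11,0.9],"rotation":[0,0,0],"jaw":0.5}]'
python3 plan.py .698,.002,.0025,99.5
```

```text
time: 15.48
ee_pos: [0.6892, -0.0513, 0.192]
eef_rot: [0.648, 0.762, -0.0, 0.0]
ft_force: [0.6, -0.8, -0.1]
width: 0.0435
grip_force: 0.0
time: 16.23
ee_pos: [0.6988, 0.0017, 0.0596]
eef_rot: [0.646, 0.763, 0.001, 0.001]
ft_force: [0.6, -0.4, 1.4]
width: 0.0437
grip_force: 0.0
at [0.6988 0.0017 0.0596] yaw 99.5 w 0.0437 F [ 0.6 -0.4  1.4] t 16.225
.698,.002,.0025,99.5 dp [0.003, -0.006, 0.381] rot [0.0005, 0.0001, 0.0001] rows>= 0.9
```

```bash

python3 -m pendant '[{"dp":[0,0,0.15],"rotation":[0,0,0],"jaw":0.5},{"dp":[0,0,0.28],"rotation":[0,0,0],"jaw":0.5},{"dp":[0,0,0.35],"rotation":[0,0,0],"jaw":0.5},{"dp":[0,0,0.378],"rotation":[0,0,0],"jaw":0.5},{"dp":[0,0,0.378],"rotation":[0,0,0],"jaw":0.5},{"dp":[0,0,0.378],"rotation":[0,0,0],"jaw":0.5}]'
python3 -m pendant '[{"dp":[0,0,0],"rotation":[0,0,0],"jaw":0},{"dp":[0,0,0],"rotation":[0,0,0],"jaw":0},{"dp":[0,0,0],"rotation":[0,0,0],"jaw":0},{"dp":[0,0,0],"rotation":[0,0,0],"jaw":0},{"dp":[0,0,0],"rotation":[0,0,0],"jaw":0},{"dp":[0,0,0],"rotation":[0,0,0],"jaw":0}]' 25
python3 -m pendant '[{"dp":[0,0,-0.1],"rotation":[0,0,0],"jaw":0},{"dp":[0,0,-0.3],"rotation":[0,0,0],"jaw":0},{"dp":[0,0,-0.6],"rotation":[0,0,0],"jaw":0},{"dp":[0,0,-0.8],"rotation":[0,0,0],"jaw":0},{"dp":[0,0,-0.8],"rotation":[0,0,0],"jaw":0}]'
python3 plan.py .6,.1,.14,130 .52,.24,.14,169 .4635,.381,.14,169 .4635,.381,.022,169
python3 - <<'E'
from h import *
c=snap("side","pics/side4.png"); cv2.imwrite("pics/c4.png",cv2.resize(c["image"][60:260,180:460,::-1],None,fx=2.5,fy=2.5))
E
```

```text
time: 16.98
ee_pos: [0.6978, 0.002, 0.0006]
eef_rot: [0.645, 0.764, 0.0, 0.0]
ft_force: [1.0, 0.5, 0.6]
width: 0.0434
grip_force: 0.6
time: 17.73
ee_pos: [0.6977, 0.002, 0.0007]
eef_rot: [0.645, 0.764, 0.0, 0.0]
ft_force: [1.6, -0.3, 1.2]
width: 0.0106
grip_force: 25.2
time: 18.35
ee_pos: [0.6991, 0.0023, 0.1245]
eef_rot: [0.645, 0.764, 0.002, 0.002]
ft_force: [0.2, -0.1, -0.9]
width: 0.0109
grip_force: 25.0
at [0.6991 0.0023 0.1245] yaw 99.6 w 0.0109 F [ 0.2 -0.1 -0.9] t 18.35
.6,.1,.14,130 dp [0.752, -0.542, -0.107] rot [0.0007, 0.0003, -0.0844] rows>= 2.8
.52,.24,.14,169 dp [1.058, 0.191, 0.0] rot [0.0, 0.0, -0.1083] rows>= 3.6
.4635,.381,.14,169 dp [0.549, 0.851, 0.0] rot [0.0, 0.0, 0.0] rows>= 2.4
.4635,.381,.022,169 dp [0.0, 0.0, 0.787] rot [0.0, 0.0, 0.0] rows>= 1.9
```

View pics/c4.png

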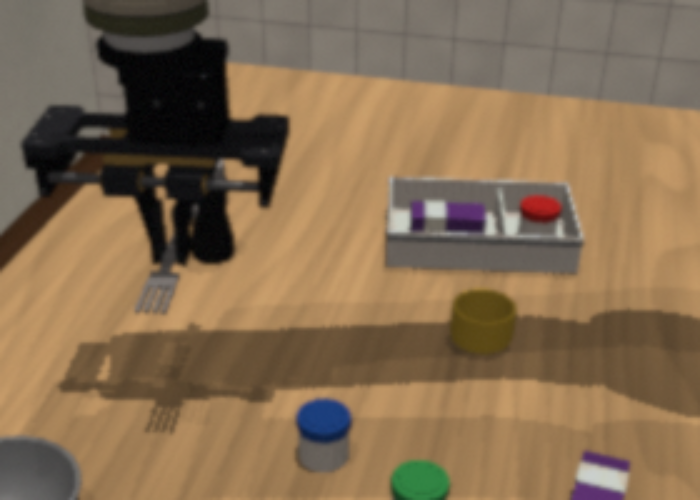

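The side view shows the fork held level, and the box with the carton flat (crop 448,213) and the red pot upright (541,208). On to the board.

```bash

python3 -m pendant '[{"dp":[0.2,-0.15,-0.05],"rotation":[0,0,-0.02],"jaw":0},{"dp":[0.4,-0.3,-0.1],"rotation":[0,0,-0.042],"jaw":0},{"dp":[0.6,-0.45,-0.1],"rotation":[0,0,-0.065],"jaw":0},{"dp":[0.75,-0.54,-0.1],"rotation":[0,0,-0.084],"jaw":0},{"dp":[0.75,-0.54,-0.1],"rotation":[0,0,-0.084],"jaw":0},{"dp":[0.75,-0.54,-0.1],"rotation":[0,0,-0.084],"jaw":0}]'
python3 -m pendant '[{"dp":[0.25,0.05,0],"rotation":[0,0,-0.022],"jaw":0},{"dp":[0.5,0.1,0],"rotation":[0,0,-0.045],"jaw":0},{"dp":[0.75,0.14,0],"rotation":[0,0,-0.067],"jaw":0},{"dp":[0.9,0.17,0],"rotation":[0,0,-0.09],"jaw":0},{"dp":[1,0.19,0],"rotation":[0,0,-0.108],"jaw":0},{"dp":[1,0.19,0],"rotation":[0,0,-0.108],"jaw":0},{"dp":[1,0.19,0],"rotation":[0,0,-0.108],"jaw":0}]'
python3 plan.py .4635,.381,.14,169 .4635,.381,.022,169
```

```text
time: 19.15
ee_pos: [0.599, 0.0983, 0.1349]
eef_rot: [0.425, 0.905, -0.0, -0.0]
ft_force: [0.5, -0.2, -1.0]
width: 0.0106
grip_force: 25.0
time: 20.02
ee_pos: [0.5256, 0.2314, 0.1352]
eef_rot: [0.101, 0.995, -0.0, -0.0]
ft_force: [-0.8, -0.9, 0.1]
width: 0.0107
grip_force: 25.0
at [0.5256 0.2314 0.1352] yaw 168.5 w 0.0107 F [-0.8 -0.9  0.1] t 20.025
.4635,.381,.14,169 dp [0.605, 0.894, -0.033] rot [-0.0001, -0.0, -0.0015] rows>= 2.6
.4635,.381,.022,169 dp [0.0, 0.0, 0.787] rot [0.0, 0.0, 0.0] rows>= 1.9
```

```bash

python3 -m pendant '[{"dp":[0.3,0.45,0],"rotation":[0,0,0],"jaw":0},{"dp":[0.6,0.89,0],"rotation":[0,0,-0.0015],"jaw":0},{"dp":[0.6,0.89,0],"rotation":[0,0,-0.0015],"jaw":0},{"dp":[0.6,0.89,0.2],"rotation":[0,0,-0.0015],"jaw":0},{"dp":[0.6,0.89,0.45],"rotation":[0,0,-0.0015],"jaw":0},{"dp":[0.6,0.89,0.65],"rotation":[0,0,-0.0015],"jaw":0},{"dp":[0.6,0.89,0.65],"rotation":[0,0,-0.0015],"jaw":0},{"dp":[0.6,0.89,0.65],"rotation":[0,0,-0.0015],"jaw":0}]'
python3 plan.py .4635,.381,.02,169
```

```text
time: 21.02
ee_pos: [0.4635, 0.3814, 0.0392]
eef_rot: [0.094, 0.996, 0.0, 0.0]
ft_force: [-1.0, -0.4, 0.3]
width: 0.0104
grip_force: 25.0
at [0.4635 0.3814 0.0392] yaw 169.2 w 0.0104 F [-1.  -0.4  0.3] t 21.025
.4635,.381,.02,169 dp [-0.001, -0.002, 0.128] rot [0.0001, 0.0001, 0.0005] rows>= 0.3
```

```bash

python3 -m pendant '[{"dp":[0,0,0.05],"rotation":[0,0,0],"jaw":0},{"dp":[0,0,0.1],"rotation":[0,0,0],"jaw":0},{"dp":[0,0,0.127],"rotation":[0,0,0],"jaw":0},{"dp":[0,0,0.127],"rotation":[0,0,0],"jaw":0},{"dp":[0,0,0.127],"rotation":[0,0,0],"jaw":0}]'
python3 -m pendant '[{"dp":[0,0,0.005],"rotation":[0,0,0],"jaw":0},{"dp":[0,0,0.005],"rotation":[0,0,0],"jaw":0}]'
python3 -m pendant '[{"dp":[0,0,0],"rotation":[0,0,0],"jaw":0.4},{"dp":[0,0,0],"rotation":[0,0,0],"jaw":0.4},{"dp":[0,0,0],"rotation":[0,0,0],"jaw":0.4},{"dp":[0,0,-0.2],"rotation":[0,0,0],"jaw":0.4},{"dp":[0,0,-0.6],"rotation":[0,0,0],"jaw":0.5},{"dp":[0,0,-0.9],"rotation":[0,0,0],"jaw":0.5},{"dp":[0,0,-0.9],"rotation":[0,0,0],"jaw":0.5}]'
python3 plan.py .51,.24,.15,130 .47,.1,.15,95 .46,0,.15,75 .45,-.125,.12,75 .45,-.127,.012,75
```

```text
time: 21.65
ee_pos: [0.4625, 0.3813, 0.0189]
eef_rot: [0.093, 0.996, -0.0, -0.0]
ft_force: [0.0, -0.5, 0.1]
width: 0.0107
grip_force: 25.0
time: 21.9
ee_pos: [0.4626, 0.3813, 0.0186]
eef_rot: [0.094, 0.996, -0.0, 0.0]
ft_force: [-1.1, -2.2, 4.2]
width: 0.0104
grip_force: 26.4
time: 22.78
ee_pos: [0.4635, 0.3824, 0.1563]
eef_rot: [0.094, 0.996, 0.001, 0.002]
ft_force: [-0.5, -0.0, -1.1]
width: 0.0434
grip_force: 0.0
at [0.4635 0.3824 0.1563] yaw 169.3 w 0.0434 F [-0.5 -0.  -1.1] t 22.775
.51,.24,.15,130 dp [-0.481, -0.875, 0.041] rot [0.0007, 0.0003, 0.109] rows>= 3.7
.47,.1,.15,95 dp [-0.544, -0.804, 0.0] rot [0.0, 0.0, 0.0972] rows>= 3.3
.46,0,.15,75 dp [-0.658, -0.125, 0.0] rot [0.0, 0.0, 0.0556] rows>= 1.9
.45,-.125,.12,75 dp [-0.822, 0.151, 0.2] rot [0.0, 0.0, 0.0] rows>= 2.1
.45,-.127,.012,75 dp [-0.013, 0.003, 0.72] rot [0.0, 0.0, 0.0] rows>= 1.7
```

```bash

python3 -m pendant '[{"dp":[-0.12,-0.22,0],"rotation":[0,0,0.027],"jaw":1},{"dp":[-0.24,-0.44,0],"rotation":[0,0,0.055],"jaw":1},{"dp":[-0.36,-0.66,0],"rotation":[0,0,0.082],"jaw":1},{"dp":[-0.48,-0.87,0.04],"rotation":[0,0,0.109],"jaw":1},{"dp":[-0.48,-0.87,0.04],"rotation":[0,0,0.109],"jaw":1},{"dp":[-0.48,-0.87,0.04],"rotation":[0,0,0.109],"jaw":1}]'
python3 -m pendant '[{"dp":[-0.14,-0.2,0],"rotation":[0,0,0.027],"jaw":1},{"dp":[-0.28,-0.4,0],"rotation":[0,0,0.055],"jaw":1},{"dp":[-0.42,-0.6,0],"rotation":[0,0,0.08],"jaw":1},{"dp":[-0.54,-0.8,0],"rotation":[0,0,0.097],"jaw":1},{"dp":[-0.54,-0.8,0],"rotation":[0,0,0.097],"jaw":1},{"dp":[-0.54,-0.8,0],"rotation":[0,0,0.097],"jaw":1}]'
python3 plan.py .46,-.02,.15,79 .45,-.127,.1,79 .45,-.127,.011,79
python3 - <<'E'
from h import *
c=snap("top","pics/top5.png"); cv2.imwrite("pics/c5.png",cv2.resize(c["image"][170:330,130:330,::-1],None,fx=3,fy=3))
E
```

```text
time: 23.52
ee_pos: [0.5083, 0.2399, 0.1465]
eef_rot: [0.422, 0.907, -0.0, -0.001]
ft_force: [-0.5, 1.5, -0.1]
width: 0.0861
grip_force: 0.0
time: 24.28
ee_pos: [0.4691, 0.1019, 0.1472]
eef_rot: [0.674, 0.739, 0.0, -0.0]
ft_force: [0.9, 0.3, 0.5]
width: 0.087
grip_force: 0.0
at [0.4691 0.1019 0.1472] yaw 95.3 w 0.087 F [0.9 0.3 0.5] t 24.275
.46,-.02,.15,79 dp [-0.804, -0.136, -0.019] rot [0.0, -0.0001, 0.0453] rows>= 2.0
.45,-.127,.1,79 dp [-0.713, 0.071, 0.333] rot [0.0, 0.0, 0.0] rows>= 1.9
.45,-.127,.011,79 dp [0.0, 0.0, 0.593] rot [0.0, 0.0, 0.0] rows>= 1.4
```

View pics/c5.png

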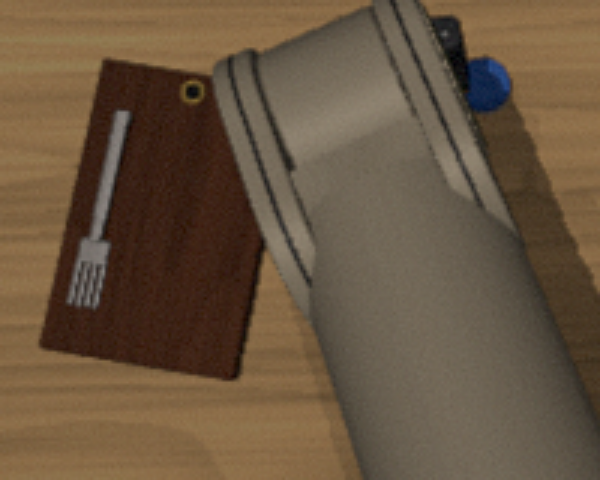

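The fork lies flat along the board at crop (100,210), well inside the edges. Next the ramekin.

```bash

python3 -m pendant '[{"dp":[-0.4,-0.07,0],"rotation":[0,0,0.022],"jaw":1},{"dp":[-0.8,-0.14,0],"rotation":[0,0,0.045],"jaw":1},{"dp":[-0.8,-0.14,0],"rotation":[0,0,0.045],"jaw":1},{"dp":[-0.8,-0.14,0],"rotation":[0,0,0.045],"jaw":1}]'
python3 -m pendant '[{"dp":[-0.4,0.04,0.15],"rotation":[0,0,0],"jaw":1},{"dp":[-0.71,0.07,0.33],"rotation":[0,0,0],"jaw":1},{"dp":[-0.71,0.07,0.33],"rotation":[0,0,0],"jaw":1},{"dp":[-0.71,0.07,0.33],"rotation":[0,0,0],"jaw":1}]'
python3 plan.py .45,-.127,.011,79
```

```text
time: 24.82
ee_pos: [0.4593, -0.0194, 0.1472]
eef_rot: [0.771, 0.637, 0.0, -0.0]
ft_force: [1.1, 0.7, 0.2]
width: 0.0869
grip_force: 0.0
time: 25.32
ee_pos: [0.4496, -0.1253, 0.0979]
eef_rot: [0.771, 0.637, 0.0, -0.0]
ft_force: [-0.5, -0.2, 0.1]
width: 0.0874
grip_force: 0.0
at [ 0.4496 -0.1253  0.0979] yaw 79.1 w 0.0874 F [-0.5 -0.2  0.1] t 25.325
.45,-.127,.011,79 dp [-0.011, 0.004, 0.579] rot [0.0, -0.0002, 0.0003] rows>= 1.4
```

```bash

python3 -m pendant '[{"dp":[-0.01,0,0.2],"rotation":[0,0,0],"jaw":1},{"dp":[-0.01,0,0.4],"rotation":[0,0,0],"jaw":1},{"dp":[-0.01,0,0.58],"rotation":[0,0,0],"jaw":1},{"dp":[-0.01,0,0.58],"rotation":[0,0,0],"jaw":1},{"dp":[-0.01,0,0.58],"rotation":[0,0,0],"jaw":1}]'
python3 -m pendant '[{"dp":[0,0,0],"rotation":[0,0,0],"jaw":0.5},{"dp":[0,0,0],"rotation":[0,0,0],"jaw":0.5},{"dp":[0,0,0],"rotation":[0,0,0],"jaw":0.5},{"dp":[0,0,0],"rotation":[0,0,0],"jaw":0.5},{"dp":[0,0,0],"rotation":[0,0,0],"jaw":0.5}]' 12
python3 -m pendant '[{"dp":[0,0,-0.2],"rotation":[0,0,0],"jaw":0.5},{"dp":[0,0,-0.5],"rotation":[0,0,0],"jaw":0.5},{"dp":[0,0,-0.8],"rotation":[0,0,0],"jaw":0.5},{"dp":[0,0,-0.9],"rotation":[0,0,0],"jaw":0.5},{"dp":[0,0,-0.9],"rotation":[0,0,0],"jaw":0.5}]'
python3 plan.py .47,.01,.14,79 .49,.15,.14,79 .5055,.2934,.1,79 .5055,.2934,.04,79
```

```text
time: 25.95
ee_pos: [0.4498, -0.1279, 0.0121]
eef_rot: [0.771, 0.636, 0.001, 0.001]
ft_force: [0.4, 0.6, 0.5]
width: 0.0866
grip_force: 0.0
time: 26.58
ee_pos: [0.4487, -0.1291, 0.011]
eef_rot: [0.772, 0.635, 0.0, 0.0]
ft_force: [-0.8, -0.4, 4.2]
width: 0.0603
grip_force: 12.0
time: 27.2
ee_pos: [0.4485, -0.1292, 0.1457]
eef_rot: [0.772, 0.635, -0.0, 0.0]
ft_force: [-0.1, -0.5, -2.6]
width: 0.0604
grip_force: 12.0
at [ 0.4485 -0.1292  0.1457] yaw 78.9 w 0.0604 F [-0.1 -0.5 -2.6] t 27.2
.47,.01,.14,79 dp [0.938, -0.039, 0.038] rot [0.0001, 0.0001, -0.0003] rows>= 2.3
.49,.15,.14,79 dp [0.942, -0.047, 0.0] rot [0.0, 0.0, 0.0] rows>= 2.3
.5055,.2934,.1,79 dp [0.958, -0.081, 0.267] rot [0.0, 0.0, 0.0] rows>= 2.4
.5055,.2934,.04,79 dp [0.0, 0.0, 0.4] rot [0.0, 0.0, 0.0] rows>= 1.0
```

```bash

python3 -m pendant '[{"dp":[0.3,-0.01,0],"rotation":[0,0,0],"jaw":0.5},{"dp":[0.6,-0.02,0],"rotation":[0,0,0],"jaw":0.5},{"dp":[0.94,-0.04,0],"rotation":[0,0,0],"jaw":0.5},{"dp":[0.94,-0.04,0],"rotation":[0,0,0],"jaw":0.5}]'
python3 -m pendant '[{"dp":[0.3,-0.01,0],"rotation":[0,0,0],"jaw":0.5},{"dp":[0.6,-0.02,0],"rotation":[0,0,0],"jaw":0.5},{"dp":[0.94,-0.05,0],"rotation":[0,0,0],"jaw":0.5},{"dp":[0.94,-0.05,0],"rotation":[0,0,0],"jaw":0.5}]'
python3 -m pendant '[{"dp":[0.3,-0.02,0],"rotation":[0,0,0],"jaw":0.5},{"dp":[0.6,-0.05,0],"rotation":[0,0,0],"jaw":0.5},{"dp":[0.96,-0.08,0.2],"rotation":[0,0,0],"jaw":0.5},{"dp":[0.96,-0.08,0.3],"rotation":[0,0,0],"jaw":0.5},{"dp":[0.96,-0.08,0.3],"rotation":[0,0,0],"jaw":0.5}]'
python3 plan.py .5055,.2934,.04,79 .5055,.2934,.029,79
```

```text
time: 27.7
ee_pos: [0.4688, 0.0147, 0.144]
eef_rot: [0.77, 0.638, -0.0, -0.001]
ft_force: [-0.3, -1.0, -1.4]
width: 0.0606
grip_force: 12.0
time: 28.2
ee_pos: [0.4882, 0.154, 0.1441]
eef_rot: [0.77, 0.638, -0.0, -0.002]
ft_force: [0.3, -0.1, -1.6]
width: 0.0607
grip_force: 12.0
time: 28.82
ee_pos: [0.5046, 0.2919, 0.098]
eef_rot: [0.772, 0.635, -0.002, -0.0]
ft_force: [-0.0, -0.4, -0.7]
width: 0.0606
grip_force: 12.0
at [0.5046 0.2919 0.098 ] yaw 78.9 w 0.0606 F [-0.  -0.4 -0.7] t 28.825
.5055,.2934,.04,79 dp [0.012, 0.005, 0.387] rot [-0.0006, 0.0005, -0.0003] rows>= 0.9
.5055,.2934,.029,79 dp [0.0, 0.0, 0.073] rot [0.0, 0.0, 0.0] rows>= 0.2
```

```bash

python3 -m pendant '[{"dp":[0.01,0,0.12],"rotation":[0,0,0],"jaw":0.5},{"dp":[0.01,0,0.24],"rotation":[0,0,0],"jaw":0.5},{"dp":[0.01,0,0.34],"rotation":[0,0,0],"jaw":0.5},{"dp":[0.01,0,0.4],"rotation":[0,0,0],"jaw":0.5},{"dp":[0.01,0,0.42],"rotation":[0,0,0],"jaw":0.5},{"dp":[0.01,0,0.42],"rotation":[0,0,0],"jaw":0.5},{"dp":[0.01,0,0.42],"rotation":[0,0,0],"jaw":0.5}]'
python3 -m pendant '[{"dp":[0,0,0.008],"rotation":[0,0,0],"jaw":0.5},{"dp":[0,0,0.014],"rotation":[0,0,0],"jaw":0.5},{"dp":[0,0,0.02],"rotation":[0,0,0],"jaw":0.5},{"dp":[0,0,0.026],"rotation":[0,0,0],"jaw":0.5},{"dp":[0,0,0.026],"rotation":[0,0,0],"jaw":0.5},{"dp":[0,0,0.026],"rotation":[0,0,0],"jaw":0.5}]'
```

```text
time: 29.7
ee_pos: [0.506, 0.2958, 0.0383]
eef_rot: [0.772, 0.635, 0.0, 0.0]
ft_force: [0.2, -0.5, -1.3]
width: 0.0602
grip_force: 12.0
time: 30.45
ee_pos: [0.5057, 0.2955, 0.0338]
eef_rot: [0.772, 0.635, 0.0, 0.0]
ft_force: [-0.6, -0.2, -1.6]
width: 0.0602
grip_force: 12.0
```

```bash

python3 -m pendant '[{"dp":[0,0,0.006],"rotation":[0,0,0],"jaw":0.5},{"dp":[0,0,0.012],"rotation":[0,0,0],"jaw":0.5},{"dp":[0,0,0.018],"rotation":[0,0,0],"jaw":0.5},{"dp":[0,0,0.024],"rotation":[0,0,0],"jaw":0.5},{"dp":[0,0,0.024],"rotation":[0,0,0],"jaw":0.5},{"dp":[0,0,0.024],"rotation":[0,0,0],"jaw":0.5}]'
python3 -m pendant '[{"dp":[0,0,0.003],"rotation":[0,0,0],"jaw":0.5},{"dp":[0,0,0.006],"rotation":[0,0,0],"jaw":0.5},{"dp":[0,0,0.006],"rotation":[0,0,0],"jaw":0.5}]'
```

```text
time: 31.2
ee_pos: [0.5057, 0.2955, 0.0302]
eef_rot: [0.772, 0.635, 0.0, 0.0]
ft_force: [-0.6, 0.0, -1.3]
width: 0.0602
grip_force: 12.0
time: 31.58
ee_pos: [0.5057, 0.2954, 0.0293]
eef_rot: [0.772, 0.635, -0.0, 0.0]
ft_force: [0.2, -0.3, -1.8]
width: 0.0604
grip_force: 12.0
```

```bash

python3 -m pendant '[{"dp":[0,0,0.003],"rotation":[0,0,0],"jaw":0.5},{"dp":[0,0,0.006],"rotation":[0,0,0],"jaw":0.5},{"dp":[0,0,0.006],"rotation":[0,0,0],"jaw":0.5}]'
```

```text
time: 31.95
ee_pos: [0.5057, 0.2955, 0.0291]
eef_rot: [0.772, 0.636, 0.0, 0.0]
ft_force: [-3.2, -2.2, 6.2]
width: 0.0601
grip_force: 12.0
```

Contact at about 6 N. Releasing.

```bash

python3 -m pendant '[{"dp":[0,0,0],"rotation":[0,0,0],"jaw":0.72},{"dp":[0,0,0],"rotation":[0,0,0],"jaw":0.76},{"dp":[0,0,0],"rotation":[0,0,0],"jaw":0.85},{"dp":[0,0,0],"rotation":[0,0,0],"jaw":0.9},{"dp":[0,0,-0.15],"rotation":[0,0,0],"jaw":0.9},{"dp":[0,0,-0.4],"rotation":[0,0,0],"jaw":0.9},{"dp":[0,0,-0.7],"rotation":[0,0,0],"jaw":0.9},{"dp":[0,0,-0.7],"rotation":[0,0,0],"jaw":0.9}]'
python3 plan.py .483,.17,.12,79 .466,.124,.08,79 .466,.124,.017,79
```

```text
time: 32.95
ee_pos: [0.5074, 0.2973, 0.1386]
eef_rot: [0.772, 0.636, 0.004, 0.001]
ft_force: [-0.9, 0.6, -0.0]
width: 0.0783
grip_force: 0.0
at [0.5074 0.2973 0.1386] yaw 78.9 w 0.0783 F [-0.9  0.6 -0. ] t 32.95
.483,.17,.12,79 dp [-0.864, 0.003, 0.12] rot [0.0009, -0.0007, -0.0002] rows>= 2.1
.466,.124,.08,79 dp [-0.323, -0.053, 0.267] rot [0.0, 0.0, 0.0] rows>= 1.0
.466,.124,.017,79 dp [0.0, 0.0, 0.42] rot [0.0, 0.0, 0.0] rows>= 1.0
```

```bash

python3 -m pendant '[{"dp":[-0.4,0,0],"rotation":[0,0,0],"jaw":0.9},{"dp":[-0.86,0,0.1],"rotation":[0,0,0],"jaw":0.9},{"dp":[-0.86,0,0.1],"rotation":[0,0,0],"jaw":0.9},{"dp":[-0.86,0,0.1],"rotation":[0,0,0],"jaw":0.9}]'
python3 -m pendant '[{"dp":[-0.32,-0.05,0],"rotation":[0,0,0],"jaw":0.9},{"dp":[-0.32,-0.05,0.2],"rotation":[0,0,0],"jaw":0.9},{"dp":[-0.32,-0.05,0.27],"rotation":[0,0,0],"jaw":0.9},{"dp":[-0.32,-0.05,0.27],"rotation":[0,0,0],"jaw":0.9}]'
python3 plan.py .466,.124,.017,79
python3 - <<'E'
from h import *
c=snap("side","pics/side6.png"); cv2.imwrite("pics/c6.png",cv2.resize(c["image"][180:400,220:460,::-1],None,fx=2.5,fy=2.5))
E
```

```text
time: 33.45
ee_pos: [0.481, 0.1685, 0.1189]
eef_rot: [0.773, 0.635, 0.0, 0.0]
ft_force: [0.0, 0.7, -0.0]
width: 0.0782
grip_force: 0.0
time: 33.95
ee_pos: [0.464, 0.1251, 0.0779]
eef_rot: [0.771, 0.637, -0.0, -0.001]
ft_force: [-0.8, -0.2, 0.1]
width: 0.0784
grip_force: 0.0
at [0.464  0.1251 0.0779] yaw 79.1 w 0.0784 F [-0.8 -0.2  0.1] t 33.95
.466,.124,.017,79 dp [-0.005, 0.015, 0.406] rot [-0.0002, -0.0001, 0.0002] rows>= 1.0
```

View pics/c6.png

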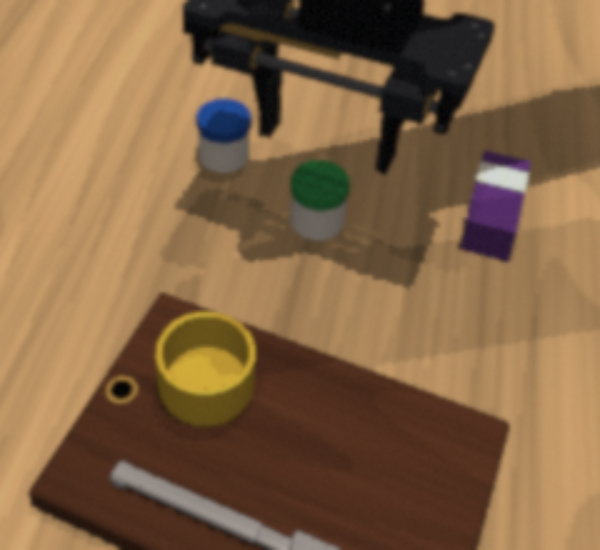

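The ramekin stands upright on the hole half (crop 205,368). The green pot (320,200) sits between the fingers, with the blue pot clear of them. Descending.

```bash

python3 -m pendant '[{"dp":[0,0.015,0.2],"rotation":[0,0,0],"jaw":0.9},{"dp":[0,0.015,0.4],"rotation":[0,0,0],"jaw":0.9},{"dp":[0,0.015,0.4],"rotation":[0,0,0],"jaw":0.9},{"dp":[0,0.015,0.4],"rotation":[0,0,0],"jaw":0.9}]'
python3 -m pendant '[{"dp":[0,0,0],"rotation":[0,0,0],"jaw":0.4},{"dp":[0,0,0],"rotation":[0,0,0],"jaw":0.4},{"dp":[0,0,0],"rotation":[0,0,0],"jaw":0.4},{"dp":[0,0,0],"rotation":[0,0,0],"jaw":0.4},{"dp":[0,0,0],"rotation":[0,0,0],"jaw":0.4},{"dp":[0,0,0],"rotation":[0,0,0],"jaw":0.4}]' 15
python3 -m pendant '[{"dp":[0,0,-0.3],"rotation":[0,0,0],"jaw":0.4},{"dp":[0,0,-0.6],"rotation":[0,0,0],"jaw":0.4},{"dp":[0,0,-0.65],"rotation":[0,0,0],"jaw":0.4},{"dp":[0,0,-0.65],"rotation":[0,0,0],"jaw":0.4}]'
python3 plan.py .43,.22,.115,79 .3947,.315,.115,79 .3947,.315,.04,79
```

```text
time: 34.5
ee_pos: [0.4673, 0.1237, 0.0194]
eef_rot: [0.772, 0.636, 0.001, 0.0]
ft_force: [-1.2, -0.1, 0.6]
width: 0.0782
grip_force: 0.0
time: 35.25
ee_pos: [0.4666, 0.1228, 0.018]
eef_rot: [0.772, 0.635, -0.0, 0.0]
ft_force: [-1.0, -0.7, 1.8]
width: 0.0436
grip_force: 15.0
time: 35.75
ee_pos: [0.4665, 0.1225, 0.1152]
eef_rot: [0.772, 0.635, -0.0, 0.0]
ft_force: [-0.4, -0.5, -1.9]
width: 0.0436
grip_force: 15.0
at [0.4665 0.1225 0.1152] yaw 78.9 w 0.0436 F [-0.4 -0.5 -1.9] t 35.75
.43,.22,.115,79 dp [0.591, -0.364, 0.001] rot [0.0001, 0.0001, -0.0003] rows>= 1.7
.3947,.315,.115,79 dp [0.577, -0.352, 0.0] rot [0.0, 0.0, 0.0] rows>= 1.6
.3947,.315,.04,79 dp [0.0, 0.0, 0.5] rot [0.0, 0.0, 0.0] rows>= 1.2
```

```bash

python3 -m pendant '[{"dp":[0.3,-0.18,0],"rotation":[0,0,0],"jaw":0.4},{"dp":[0.59,-0.36,0],"rotation":[0,0,0],"jaw":0.4},{"dp":[0.59,-0.36,0],"rotation":[0,0,0],"jaw":0.4},{"dp":[0.59,-0.36,0],"rotation":[0,0,0],"jaw":0.4}]'
python3 -m pendant '[{"dp":[0.3,-0.18,0],"rotation":[0,0,0],"jaw":0.4},{"dp":[0.58,-0.35,0],"rotation":[0,0,0],"jaw":0.4},{"dp":[0.58,-0.35,0],"rotation":[0,0,0],"jaw":0.4},{"dp":[0.58,-0.35,0.15],"rotation":[0,0,0],"jaw":0.4},{"dp":[0.58,-0.35,0.35],"rotation":[0,0,0],"jaw":0.4},{"dp":[0.58,-0.35,0.46],"rotation":[0,0,0],"jaw":0.4},{"dp":[0.58,-0.35,0.46],"rotation":[0,0,0],"jaw":0.4},{"dp":[0.58,-0.35,0.46],"rotation":[0,0,0],"jaw":0.4}]'
python3 plan.py .3947,.315,.036,79
```

```text
time: 36.25
ee_pos: [0.43, 0.2193, 0.1141]
eef_rot: [0.772, 0.636, -0.001, -0.0]
ft_force: [0.9, -0.2, -0.6]
width: 0.0433
grip_force: 15.0
time: 37.25
ee_pos: [0.3963, 0.3156, 0.0472]
eef_rot: [0.772, 0.635, 0.0, 0.0]
ft_force: [-0.2, 0.2, -0.9]
width: 0.0433
grip_force: 15.0
at [0.3963 0.3156 0.0472] yaw 78.9 w 0.0433 F [-0.2  0.2 -0.9] t 37.25
.3947,.315,.036,79 dp [-0.006, -0.01, 0.074] rot [0.0001, -0.0001, -0.0003] rows>= 0.2
```

```bash

python3 -m pendant '[{"dp":[0,0,0.02],"rotation":[0,0,0],"jaw":0.4},{"dp":[0,0,0.04],"rotation":[0,0,0],"jaw":0.4},{"dp":[0,0,0.06],"rotation":[0,0,0],"jaw":0.4},{"dp":[0,0,0.07],"rotation":[0,0,0],"jaw":0.4},{"dp":[0,0,0.076],"rotation":[0,0,0],"jaw":0.4},{"dp":[0,0,0.076],"rotation":[0,0,0],"jaw":0.4},{"dp":[0,0,0.076],"rotation":[0,0,0],"jaw":0.4}]'
python3 -m pendant '[{"dp":[0,0,0.003],"rotation":[0,0,0],"jaw":0.4},{"dp":[0,0,0.004],"rotation":[0,0,0],"jaw":0.4}]'
```

```text
time: 38.12
ee_pos: [0.3958, 0.3155, 0.0359]
eef_rot: [0.772, 0.635, -0.0, 0.0]
ft_force: [-3.9, -4.7, 14.6]
width: 0.0431
grip_force: 15.0
time: 38.38
ee_pos: [0.3958, 0.3156, 0.0357]
eef_rot: [0.772, 0.636, -0.0, 0.001]
ft_force: [-7.6, -6.3, 22.2]
width: 0.0433
grip_force: 15.0
```

Contact made. Release, lift, retreat and check.

```bash

python3 -m pendant '[{"dp":[0,0,-0.005],"rotation":[0,0,0],"jaw":0.4},{"dp":[0,0,-0.005],"rotation":[0,0,0],"jaw":0.55},{"dp":[0,0,-0.005],"rotation":[0,0,0],"jaw":0.7},{"dp":[0,0,-0.005],"rotation":[0,0,0],"jaw":0.7},{"dp":[0,0,-0.15],"rotation":[0,0,0],"jaw":0.7},{"dp":[0,0,-0.5],"rotation":[0,0,0],"jaw":0.7},{"dp":[0,0,-0.9],"rotation":[0,0,0],"jaw":0.7},{"dp":[0,0,-1],"rotation":[0,0,0],"jaw":0.7}]'
python3 -m pendant '[{"dp":[-0.4,0.2,0],"rotation":[0,0,0],"jaw":0.7},{"dp":[-0.8,0.2,0],"rotation":[0,0,0],"jaw":0.7},{"dp":[-1,0.2,0],"rotation":[0,0,0],"jaw":0.7},{"dp":[-1,0.2,0],"rotation":[0,0,0],"jaw":0.7}]'
python3 -m pendant '[{"dp":[-0.4,0.2,-0.3],"rotation":[0,0,0],"jaw":0.7},{"dp":[-0.8,0.2,-0.3],"rotation":[0,0,0],"jaw":0.7},{"dp":[-1,0.2,-0.3],"rotation":[0,0,0],"jaw":0.7},{"dp":[-1,0.2,-0.3],"rotation":[0,0,0],"jaw":0.7}]'
python3 - <<'E'
from h import *
for n in("top","side"): c=snap(n,f"pics/{n}7.png")
from meas import report
report(c,"side")
E
```

```text
time: 39.38
ee_pos: [0.3967, 0.3172, 0.1893]
eef_rot: [0.772, 0.636, 0.003, 0.001]
ft_force: [1.9, 0.5, -1.2]
width: 0.0603
grip_force: 0.0
time: 39.88
ee_pos: [0.3963, 0.16, 0.1847]
eef_rot: [0.773, 0.634, -0.0, 0.001]
ft_force: [-0.3, 1.0, 0.3]
width: 0.0612
grip_force: 0.0
time: 40.38
ee_pos: [0.3969, 0.0079, 0.2297]
eef_rot: [0.773, 0.634, -0.0, 0.0]
ft_force: [-0.5, 0.7, 0.9]
width: 0.0608
grip_force: 0.0
side red px 396.0 142.0 88 ztop 0.0473 mid [ 0.4139 -0.3164] ext [0.037 0.035] rect [ 413.4 -316.8   37.    37.4   55.1]
side green px 374.0 346.0 648 ztop 0.0626 mid [0.3955 0.3191] ext [0.038 0.039] rect [395.5 318.8  40.1  39.9  82.6]
side blue px 309.0 228.0 257 ztop 0.0446 mid [0.5513 0.0746] ext [0.037 0.038] rect [551.2  74.1  37.3  39.9  15.4]
side violet px 347.0 145.0 39 ztop 0.0353 mid [ 0.5425 -0.2947] ext [0.013 0.034] rect [ 542.9 -294.2    8.3   35.3   10.3]
side violet px 366.0 146.0 142 ztop 0.035 mid [ 0.4923 -0.304 ] ext [0.038 0.038] rect [ 4.926e+02 -3.042e+02  3.830e+01  3.970e+01  2.000e-01]
side violet px 422.0 244.0 59 ztop 0.0325 mid [0.3333 0.0578] ext [0.033 0.012] rect [332.8  56.8  12.1  33.7  82.1]
side violet px 416.0 268.0 494 ztop 0.032 mid [0.3392 0.1111] ext [0.034 0.042] rect [339.1 110.7  44.4  33.3  84.1]
```

View pics/top7.png

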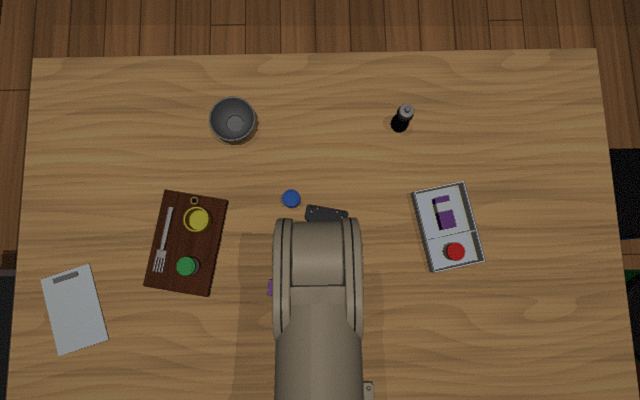

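View pics/side7.png

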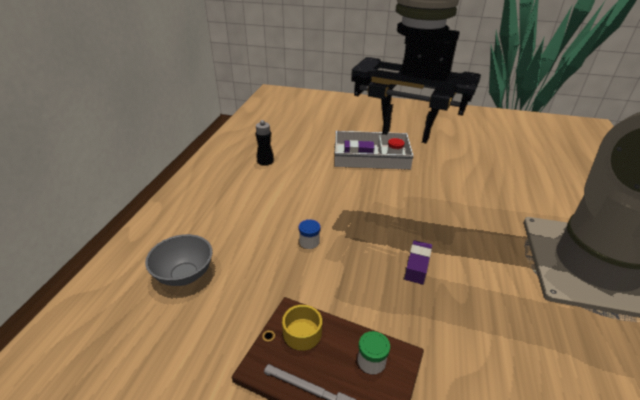

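Both views show the job done. The carton lies flat and the red pot stands upright in the box at (445,212) and (456,252). The fork (163,240), ramekin (197,219) and green pot (187,266) are on the board. The blue pot, bowl and mill haven't moved.

```bash
python3 -c "
from bench import r
print(r.close_job())"
```

```text
the job is handed in; nothing more can be done
None
```

The job is done and handed in at about 40 s of the 128 s: the red pot and oat-bar carton are in the lunch box, and the fork, ramekin and green pot are on the board, confirmed in both camera views, with the blue pot, bowl and mill left where they were.

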